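# Load test blocks into a spring-loaded magazine

## Robot

A 6-joint arm with a two-finger parallel gripper is mounted at the origin on a cart in front of the work surface, level with it; the furniture and walls round the work are solid. World frame = base frame: x ahead of the robot, y to its left, z up, the work surface at z = 0. Lengths are in m, angles in rad, forces in N, time in s.
With the tool pointing down it reaches from about 0.3 to 0.775 m from the base axis. Payload 14.6 kg.
Tool frame: the origin (TCP) lies at the very end of the fingers, on their centre line; the grasp point (between the pads) lies 19 mm behind it; y points along the fingers, x is the direction in which the jaws open and shut, and the axes are right-handed (so a half turn about y gives the same grasp; the last joint's range is limited). The gripper opens to 94 mm and grips with 3 to 60 N. Pads are 16 mm wide; open, the fingers measure 119 mm over their backs; the gripper's body (75 mm by 177 mm) begins 78 mm behind the grasp point.
Start: joints at [1.248, 0.3, 1.521, -0, 1.321, -0.067], TCP at [0.139, 0.532, 0.205] pointing down, gripper open.
Joint ranges: [-3.03, 3.03], [-0.79, 2.21], [0.23, 2.52], [-1.04, 4.18], [0, 3.07], [-2.55, 2.55]. Speed limits (rad/s): [2.22, 2.22, 2.57, 3.14, 3.14, 3.14].

## Interface

Orientations are given as [roll, pitch, yaw] about the fixed x, y, z axes, in that order (R = Rz(yaw) Ry(pitch) Rx(roll)).
In Python, from station import * gives the robot as it stands.
- The arm moves only by the tool send_rows, never from a script. Its argument "series" is text: rows parted by semicolons, each of 7 numbers parted by spaces: the turn, a rotation vector about the tool's x, y, z in units of 5 degrees (1.0 is 5 degrees), then the shift along the tool's x, y, z in cm, then the opening, from -1 (shut) to 1 (fully open). A call has exactly 10 rows; each row is the pose to reach, as a shift and turn from the pose commanded when the call began, along the tool's axes at that moment; what a row does not reach only later rows make up. A row lasts 1/12 s, in which the tool goes at most 41.7 mm and 7.16 degrees, less where a joint would pass 70% of its speed; a pose out of reach is approached as far as the arm can. A call with a gripper value outside its range is refused whole. The fingers move at their own pace and stop on an object; "newtons" is the grip in N (left out, the last holds). Time passes only in rows, so rows that repeat a pose let the fingers close, or fill a call up. It gives the time, the measured TCP pose, the force and the opening at its end, in the units of the state.
- get_obs(): the state, without advancing time (a new reading comes with each control period).
- camera(name): name is "side" or "top" or "wrist"; returns the picture (420x560x3 uint8, red, green, blue); there is no depth.
- camera_info(name): a dict with "K" (3x3 intrinsics, pixels), "R" (3x3) and "t" (3): a world point X has camera coordinates R X + t; the wrist camera has in their place "mount" (4x4, takes a point from camera to tool coordinates, whose origin is the TCP and whose axes are the tool frame's). Camera axes: x right, y down, z forward; pixel columns grow to the right and rows downward; lengths in m; the calibration is good to about 2 mm. A picture is of the moment at which its call begins: read the wrist's pose just before it. camera_info takes no time and is no camera call.
- hand_in(): hands the job in, once; it reports no verdict.
The state is a dict: "time_s": time; "qpos": joint angles; "joint_vel": joint speeds; "tau": joint torques, N m; "ee_pos": TCP position; "eef_rot": TCP orientation; "force": force on the tool from outside, world axes, zero at the start; "moment": the same for the moment, N m; "grip_width": finger opening in m.
Only numpy, scipy, OpenCV 4.12 (cv2) and the standard library are available. Lean on these libraries where they do the work, as an engineer would, in place of code of your own. Each camera call takes 0.05 s, during which the arm holds its last target. There are 200 camera calls.

## Task

Load both round steel test blocks, one at a time, into the spring-loaded block magazine: bring the block flat over the follower up to the front edge of the lips, press it down against the spring until it clears the nibs, slide it straight in under the lips until you feel the stop pins, and let it go so that it springs up and locks, the second block on top of the first. The magazine's cassette has been re-clamped along its slots, so find lips and pins by feel and gently: neither block nor gripper may bear on the magazine with more than about 20 N. Leave the small things lying round the work where they are.

Things in the scene. Friction and masses are not known exactly. Their poses are not given: they have to be found in the camera images.
- magazine: Dark steel base plate, 128 x 94 x 6 mm, screwed to the bench, the aluminium block cassette clamped on it. Origin: centre of its underside; z up; x = the way blocks slide in (mouth at the -x end). Figures are mm in this frame for a cassette at the rear (+x) end of its foot's slots; it is clamped anywhere from there to 24 mm nearer the mouth (-x). That is not measured: find it by feel.
- mag_lips (a point): Front edge of the lips, cassette at rear: x = -9.5, y = 0, z = 78. Two steel lips (z = 78 to 83) cover |y| > 20 from x = -9.5 to 44; the gap between is open at both ends, so fingers holding a block by front and rear rim can pass. Nibs, the lips' first 3 mm, hang to z = 75.5. A block slid in above follower and blocks, bottom at z = 79 to 80, bumps the lips when its centre is at x = -24.5.
- mag_home (a point): Centre of a locked block, cassette at rear: x = 12, y = 0, z = 72, top lifted against the lips by the spring. Two 8 mm stop pins (y = +-20.5, z = 68 to 78) halt a block at x = 12; it has 3.5 mm play back to the nibs. To pass the nibs its top must be pressed to z = 70 to 74. Side walls: inner faces y = +-26, flared in front of x = -12. Behind the pins nothing is above z = 66, under the mouth nothing above 56.
- follower (a joint): Follower: round black plate, 48 mm across, on a coil spring in the well: metres pressed down from the top, where its upper face is at z = 73 mm; range 0 to 0.033. It pushes up with 4.5 N at 0 plus 0.28 N per mm; 0 when empty, 0.007 with one block locked in, 0.019 with two. A block that stands clear in front of the lips by 2 to 5 mm already overlaps its front (or the first block's).
- block_a_center (a point): Centre (half-way up) of one round steel test block, a plain disc 50 mm across and 12 mm thick, about 0.18 kg, lying flat on the bench; z along its axis. The two blocks are alike and may be loaded in either order.
- block_b_center (a point): Centre (half-way up) of the other round steel test block, the same: 50 mm across and 12 mm thick, lying flat on the bench.
- puck_3: Bystander: cream resin mounted specimen, 30 mm across, 20 mm high; origin at the centre of its underside.
- loupe: Bystander: black folding magnifier lying flat, 50 x 36 x 18 mm; origin at the centre of its underside.
- hex_key: Bystander: black hex key lying flat, 31 x 78 x 5 mm; origin at the centre of its underside.
- tweezers: Bystander: steel tweezers lying flat, 12 x 124 x 6 mm; origin at the centre of their underside.
Things that resemble listed ones, but are neither listed nor needed, are in the scene too. What is shaped like the part that bears block_b_center but red is not meant.

How it is judged:
On the way, in this order (a step that is already met when the one before it is completed fails the run):
1. one block is locked under the lips, the other still outside the magazine ((((x of block_a_center in the frame of magazine between -0.0165 and 0.015 m and y of block_a_center in the frame of magazine between -0.004 and 0.004 m and z of block_a_center in the frame of magazine between 0.0707 and 0.0733 m and angle between block_a_center's own z axis and vertical below 0.04 rad) and distance between block_b_center and magazine above 0.1 m) or ((x of block_b_center in the frame of magazine between -0.0165 and 0.015 m and y of block_b_center in the frame of magazine between -0.004 and 0.004 m and z of block_b_center in the frame of magazine between 0.0707 and 0.0733 m and angle between block_b_center's own z axis and vertical below 0.04 rad) and distance between block_a_center and magazine above 0.1 m))), for 0.2 s.
2. the other block is locked under the lips on top of the first ((((x of block_a_center in the frame of magazine between -0.0165 and 0.015 m and y of block_a_center in the frame of magazine between -0.004 and 0.004 m and z of block_a_center in the frame of magazine between 0.0707 and 0.0733 m and angle between block_a_center's own z axis and vertical below 0.04 rad) and (x of block_b_center in the frame of magazine between -0.0165 and 0.015 m and y of block_b_center in the frame of magazine between -0.004 and 0.004 m and z of block_b_center in the frame of magazine between 0.058 and 0.062 m and angle between block_b_center's own z axis and vertical below 0.04 rad)) or ((x of block_b_center in the frame of magazine between -0.0165 and 0.015 m and y of block_b_center in the frame of magazine between -0.004 and 0.004 m and z of block_b_center in the frame of magazine between 0.0707 and 0.0733 m and angle between block_b_center's own z axis and vertical below 0.04 rad) and (x of block_a_center in the frame of magazine between -0.0165 and 0.015 m and y of block_a_center in the frame of magazine between -0.004 and 0.004 m and z of block_a_center in the frame of magazine between 0.058 and 0.062 m and angle between block_a_center's own z axis and vertical below 0.04 rad)))), for 0.2 s.
At the end, for the whole second after the job is handed in: Both blocks lie flat and at rest in the magazine: one locked between nibs and pins with its top against the lips (centre 72 mm above the magazine's underside, within 1.3 mm), the other directly beneath it (60 mm, within 2 mm), both within 4 mm of the middle line (y) and at x = -16 to 15 mm ((((x of block_a_center in the frame of magazine between -0.0165 and 0.015 m and y of block_a_center in the frame of magazine between -0.004 and 0.004 m and z of block_a_center in the frame of magazine between 0.0707 and 0.0733 m and angle between block_a_center's own z axis and vertical below 0.04 rad) and (x of block_b_center in the frame of magazine between -0.0165 and 0.015 m and y of block_b_center in the frame of magazine between -0.004 and 0.004 m and z of block_b_center in the frame of magazine between 0.058 and 0.062 m and angle between block_b_center's own z axis and vertical below 0.04 rad)) or ((x of block_b_center in the frame of magazine between -0.0165 and 0.015 m and y of block_b_center in the frame of magazine between -0.004 and 0.004 m and z of block_b_center in the frame of magazine between 0.0707 and 0.0733 m and angle between block_b_center's own z axis and vertical below 0.04 rad) and (x of block_a_center in the frame of magazine between -0.0165 and 0.015 m and y of block_a_center in the frame of magazine between -0.004 and 0.004 m and z of block_a_center in the frame of magazine between 0.058 and 0.062 m and angle between block_a_center's own z axis and vertical below 0.04 rad))) and linear speed of each of block_a, block_b below 0.02 m/s); the robot touches nothing.
It fails at once if a block bears on the magazine with more than 20 N (contact force between any of block_a, block_b and magazine above 20 N).
It fails at once if the gripper or arm bears on the magazine with more than 20 N (contact force between any of the arm, the fingers and magazine above 20 N).
It fails at once if the mounted specimen, magnifier, hex key or tweezers are moved more than 20 mm (distance of any of puck_3, loupe, hex_key, tweezers from where it was at the start of the episode above 0.02 m).
It also fails if it takes over 66 s, if anything falls off the work surface, if the arm or the gripper's body presses on something with over 40 N, if the wrist force passes 120 N, or if a joint passes its speed limit or range.

## Working session

There is one attempt and no reset: what is moved stays moved. The work goes in short steps, Python scripts to look and compute and a tool call to move; the robot and the scene stay as the last step left them, time stands still between calls to the robot, and variables do not carry over. Pictures are saved under pics/ and viewed, on a budget of 10 in all, crops included, one or two more only if the job needs it, and the job is handed in when it is done.

Besides the shell and the picture viewer there is one more tool, called in YAML: its name, and indented under it one key for each argument. send_rows: Moves the arm, as the interface text tells. Its arguments: {"type":"object","properties":{"series":{"type":"string"},"newtons":{"type":"number"}},"required":["series"]}

```bash
mkdir -p pics; ls
python3 - <<'E'
from station import *
import cv2
for n in ("top","side"):
    im=camera(n); cv2.imwrite(f"pics/{n}0.png",im[:,:,::-1]); 
    print(n,camera_info(n))
print(camera_info("wrist")); o=get_obs(); print(o)
E
```

```text
pics
top {'K': array([[508.90522399,   0.        , 285.24901276],
       [  0.        , 508.90522399, 216.33128393],
       [  0.        ,   0.        ,   1.        ]]), 'R': array([[-0.0020119 , -0.99970944,  0.02402055],
       [-0.98692394, -0.00188648, -0.16117561],
       [ 0.16117409, -0.02403072, -0.98663339]]), 't': array([0.22075026, 0.50968684, 0.90818065])}
side {'K': array([[427.18484985,   0.        , 277.83932007],
       [  0.        , 427.18484985, 205.00521611],
       [  0.        ,   0.        ,   1.        ]]), 'R': array([[ 0.88568714, -0.46379416,  0.02129   ],
       [-0.13874102, -0.30815087, -0.94116628],
       [ 0.44306796,  0.83062508, -0.33727253]]), 't': array([-0.35622163,  0.23522954,  0.44512919])}
{'K': array([[359.85127958,   0.        , 280.66425741],
       [  0.        , 359.85127958, 205.50352638],
       [  0.        ,   0.        ,   1.        ]]), 'mount': array([[ 9.99999619e-01, -8.19245243e-04,  3.02501234e-04,
        -7.61199157e-04],
       [-4.82024412e-04, -2.28939058e-01,  9.73440638e-01,
        -1.78905130e-01],
       [-7.28232264e-04, -9.73440413e-01, -2.28939365e-01,
         6.52764965e-02],
       [ 0.00000000e+00,  0.00000000e+00,  0.00000000e+00,
         1.00000000e+00]])}
{'time_s': 0.1, 'qpos': array([ 1.24838506e+00,  3.00404559e-01,  1.52152797e+00,  2.95881544e-05,
        1.32073892e+00, -6.66077901e-02]), 'joint_vel': array([ 4.89462244e-04,  4.41283304e-05, -1.27316085e-03, -1.86509553e-04,
       -9.98109812e-04, -1.02281648e-03]), 'tau': array([ 1.52247012e-03, -5.32641828e+01, -3.53287661e+01,  7.09336856e-02,
        2.34562915e-02, -4.14827230e-05]), 'ee_pos': array([0.1390827 , 0.5318659 , 0.20494531]), 'eef_rot': array([-1.57069593e+00,  1.07449503e-03,  1.31498556e+00]), 'force': array([-0.21299996, -0.26653038,  0.27179159]), 'moment': array([-0.00801991, -0.00292678, -0.03054554]), 'grip_width': 0.09397729982252745}
```

View pics/top0.png

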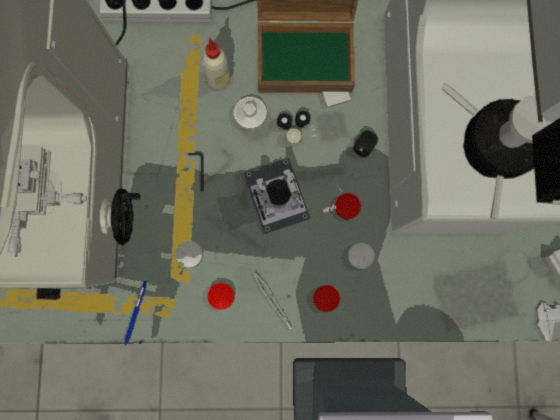

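View pics/side0.png

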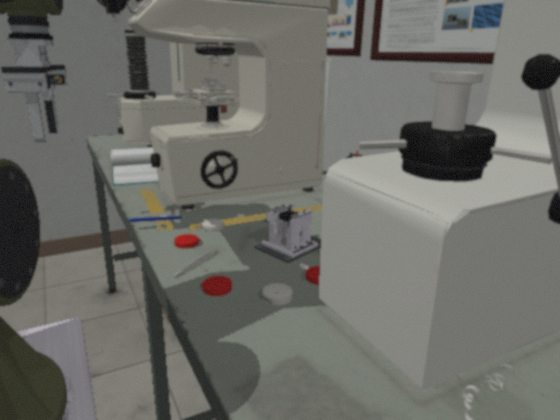

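The top view shows the magazine at about (278,195), grey discs at (361,256) and (188,254), red decoys, tweezers at (272,300), the hex key at (198,170) and the loupe at (366,143). I'll enlarge the middle of the picture and compute rough positions.

```bash
cat > h.py <<'E'
from station import *
import numpy as np, cv2
from scipy.spatial.transform import Rotation as Ro
def ray(c,R,t,K,uv,z):
    d=R.T@(np.linalg.inv(K)@np.array([uv[0],uv[1],1.])); o=-R.T@t
    return o+d*(z-o[2])/d[2]
def px(name,uv,z,pose=None):
    i=camera_info(name)
    if name=="wrist":
        M=i["mount"]; Rt=Ro.from_euler("xyz",pose[1]).as_matrix(); Rc=Rt@M[:3,:3]; o=Rt@M[:3,3]+pose[0]
        R=Rc.T; t=-R@o
    else: R,t=i["R"],i["t"]
    return ray(name,R,t,i["K"],uv,z)
def proj(name,X,pose=None):
    i=camera_info(name)
    if name=="wrist":
        M=i["mount"]; Rt=Ro.from_euler("xyz",pose[1]).as_matrix(); R=(Rt@M[:3,:3]).T; t=-R@(Rt@M[:3,3]+pose[0])
    else: R,t=i["R"],i["t"]
    c=i["K"]@(R@np.asarray(X)+t); return c[:2]/c[2]
E
python3 - <<'E'
from h import *
im=cv2.imread("pics/top0.png")
cv2.imwrite("pics/c1.png",cv2.resize(im[90:340,165:385],None,fx=2.4*1,fy=2.4,interpolation=cv2.INTER_CUBIC)) 
for n,uv,z in (("right",(361,256),.012),("left",(188,255),.012),("mag",(278,196),.006),("knobthing",(250,112),.012)):
    print(n,px("top",uv,z))
E
```

```text
right [0.43810732 0.07652129 0.012     ]
left [0.43998556 0.40325588 0.012     ]
mag [0.55492977 0.23389193 0.006     ]
knobthing [0.72287958 0.28934109 0.012     ]
```

View pics/c1.png

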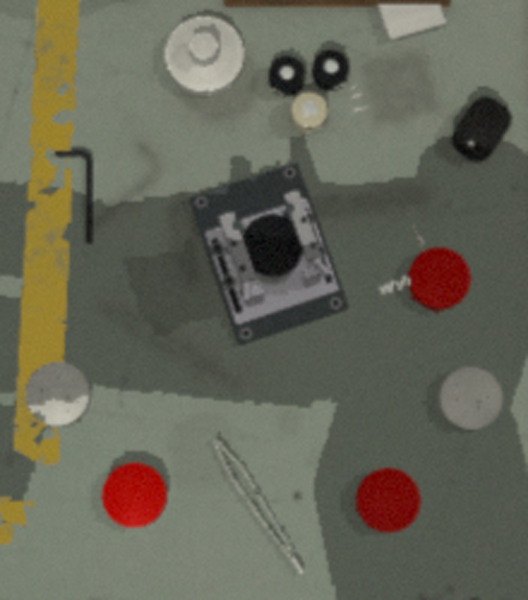

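Run:
```python
from h import *
c=np.array([(192,199),(297,165),(347,308),(240,344)])/2.4+[165,90]
P=np.array([px("top",p,.006) for p in c])[:,:2]
print(P, P.mean(0)); 
for i in range(4): print(np.linalg.norm(P[i]-P[(i+1)%4]))
e=(P[0]+P[1]-P[2]-P[3])/2; print("long axis yaw",np.arctan2(e[1],e[0]))
print(px("top",(188.8,254.2),.012),px("top",(361.3,255.8),.012))
```

```text
[[0.60062992 0.29822144]
 [0.62954056 0.21281974]
 [0.51122081 0.17303164]
 [0.48200298 0.25874389]] [0.55584856 0.23570418]
0.09016248848802298
0.12483051185234594
0.0905553460083722
0.12502330966308542
long axis yaw 0.3228266660613819
[0.44149262 0.40179979 0.012     ] [0.43848685 0.07594019 0.012     ]
```

send_rows:
  series: "0 11.36 0 -22.2 4.5 -50.6 1;0 11.36 0 -22.2 4.5 -50.6 1;0 11.36 0 -22.2 4.5 -50.6 1;0 11.36 0 -22.2 4.5 -50.6 1;0 11.36 0 -22.2 4.5 -50.6 1;0 11.36 0 -22.2 4.5 -50.6 1;0 11.36 0 -22.2 4.5 -50.6 1;0 11.36 0 -22.2 4.5 -50.6 1;0 11.36 0 -22.2 4.5 -50.6 1;0 11.36 0 -22.2 4.5 -50.6 1"

```text
time_s: 0.93
ee_pos: [0.4661, 0.2728, 0.1713]
eef_rot: [-1.571, 0.0, 0.323]
force: [0.3, 0.8, -0.1]
grip_width: 0.094
```

send_rows:
  series: "0 0 0 3.5 0.5 -4 1;0 0 0 7 1 -9 1;0 0 0 7 1 -11 1;0 0 0 7 1 -11 1;0 0 0 7 1 -11 1;0 0 0 7 1 -11 1;0 0 0 7 1 -11 1;0 0 0 7 1 -11 1;0 0 0 7 1 -11 1;0 0 0 7 1 -11 1"

```text
time_s: 1.77
ee_pos: [0.5658, 0.1932, 0.1619]
eef_rot: [-1.571, -0.0, 0.325]
force: [-0.3, 0.6, -0.1]
grip_width: 0.0937
```

Run:
```python
from h import *
o=get_obs(); pose=(o["ee_pos"],o["eef_rot"]); print(o)
im=camera("wrist"); cv2.imwrite("pics/w1.png",cv2.resize(im[:,:,::-1],(800,600),interpolation=cv2.INTER_CUBIC))
np.savez("w1.npz",p=pose[0],r=pose[1])
```

```text
{'time_s': 1.7667, 'qpos': array([ 2.67856615e-01,  4.42216375e-01,  1.43033362e+00,  3.20595562e-05,
        1.26864662e+00, -5.70551090e-02]), 'joint_vel': array([-0.0068135 ,  0.00214982, -0.00161399, -0.0015114 , -0.00106335,
       -0.00013927]), 'tau': array([ 8.21584719e-02, -6.04939556e+01, -3.45466840e+01,  7.32083176e-02,
        2.02735642e-02,  8.41349072e-03]), 'ee_pos': array([0.56579674, 0.19324601, 0.16191246]), 'eef_rot': array([-1.57078835e+00, -3.97138523e-04,  3.24902188e-01]), 'force': array([-0.26428367,  0.58668081, -0.07394993]), 'moment': array([-0.06711857,  0.0267948 ,  0.0099823 ]), 'grip_width': 0.09366330017824244}
```

View pics/w1.png

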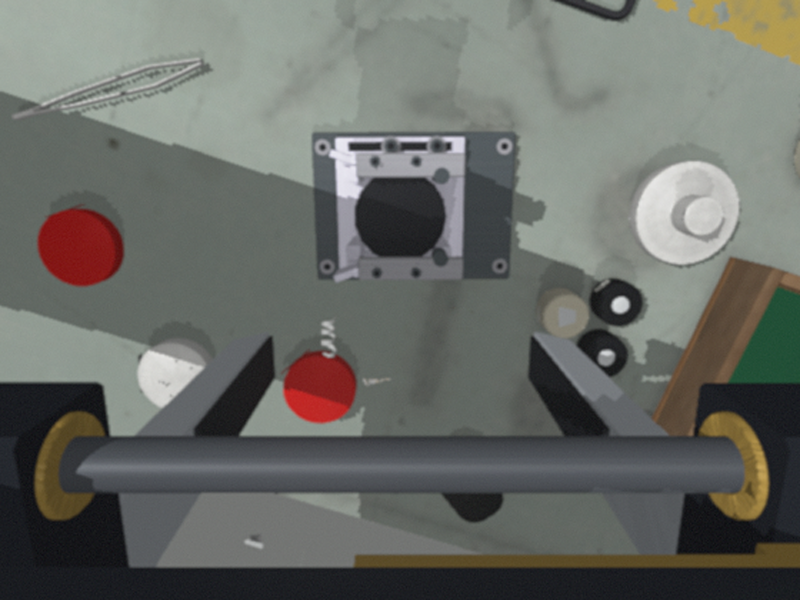

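The wrist view shows the mouth at the left, with the flares at (340,160) and (345,272). The stop pins are at (441,176) and (440,257), and the lips run from x=357 to 464. The base plate corners are about (313,132), (516,132), (513,278) and (318,280), so the cassette is shifted toward the mouth.

Run:
```python
from h import *
d=np.load("w1.npz"); pose=(d["p"],d["r"])
def w(u,v,z): return px("wrist",((u+.5)*.7-.5,(v+.5)*.7-.5),z,pose)[:2]
sc=np.array([w(*p,.006) for p in [(322,147),(504,146),(500,266),(327,267)]])
co=np.array([w(*p,.006) for p in [(313,132),(516,132),(513,278),(318,280)]])
for n,P in (("screws",sc),("corners",co)):
    print(n,P.mean(0),[round(np.linalg.norm(P[i]-P[(i+1)%4]),4) for i in range(4)])
    e=P[1]+P[2]-P[0]-P[3]; yaw=np.arctan2(e[1],e[0]); f=P[0]+P[1]-P[2]-P[3]; print(yaw, np.arctan2(-f[0],f[1]))
c=(sc.mean(0)+co.mean(0))/2; yaw=.3245
R=np.array([[np.cos(yaw),np.sin(yaw)],[-np.sin(yaw),np.cos(yaw)]])
for n,p,z in (("pin1",(441,176),.078),("pin2",(440,257),.078),("lipfrontU",(357,164),.083),("lipfrontL",(357,268),.083),("lipbackU",(464,164),.083),("lipinU",(410,176),.083),("lipinL",(410,259),.083),("fol c",(400,216),.073)):
    print(n,R@(w(*p,z)-c)*1000)
print("block right",w(174,376,.012))
```

```text
screws [0.55970557 0.23658896] [np.float64(0.1141), np.float64(0.0763), np.float64(0.1143), np.float64(0.0763)]
0.32970729116902664 0.3337564524188415
corners [0.56073573 0.23707566] [np.float64(0.1265), np.float64(0.0928), np.float64(0.1296), np.float64(0.0941)]
0.32942591067231497 0.33690403542270525
pin1 [11.46708164 20.44685615]
pin2 [ 11.65951542 -20.33311017]
lipfrontU [-29.86438644  26.1754893 ]
lipfrontL [-30.88919018 -25.16991514]
lipbackU [22.17424546 26.15908265]
lipinU [-4.06947272 20.47865943]
lipinL [ -3.92167835 -20.54849497]
fol c [-8.99062282  0.27765755]
block right [0.44133067 0.07773297]
```

send_rows:
  series: "0 -0.07 0 -3.5 0 -1.5 0.5;0 -0.07 0 -7 0.5 -3.2 0.5;0 -0.07 0 -11 2 -5 0.5;0 -0.07 0 -14 5 -6.5 0.5;0 -0.07 0 -15.5 7.5 -7 0.5;0 -0.07 0 -15.5 8.2 -7 0.5;0 -0.07 0 -15.5 8.2 -7 0.5;0 -0.07 0 -15.5 8.2 -7 0.5;0 -0.07 0 -15.5 8.2 -7 0.5;0 -0.07 0 -15.5 8.2 -7 0.5"

```text
time_s: 2.65
ee_pos: [0.4427, 0.0774, 0.0807]
eef_rot: [-1.571, -0.002, 0.331]
force: [0.5, -0.3, 0.8]
grip_width: 0.0705
```

```bash
cat >> h.py <<'E'
def snap(tag):
    o=get_obs(); im=camera("wrist"); cv2.imwrite(f"pics/{tag}.png",cv2.resize(im[:,:,::-1],(800,600),interpolation=cv2.INTER_CUBIC))
    np.savez(tag+".npz",p=o["ee_pos"],r=o["eef_rot"]); print(o["time_s"],o["ee_pos"],o["eef_rot"],o["force"])
def w(tag,u,v,z):
    d=np.load(tag+".npz"); return px("wrist",((u+.5)*.7-.5,(v+.5)*.7-.5),z,(d["p"],d["r"]))[:2]
def totool(tag,P):
    d=np.load(tag+".npz"); return (Ro.from_euler("xyz",d["r"]).as_matrix().T@(np.append(P,d["p"][2])-d["p"]))[[0,2]]*1000
E
python3 -c "from h import *;snap('w2')
pose=(np.load('w2.npz')['p'],np.load('w2.npz')['r']);print(proj('wrist',[.4413,.0777,.012],pose)/.7)"
```

```text
2.65 [0.44272098 0.0774018  0.08065328] [-1.57120468 -0.00193011  0.33055068] [ 0.51071051 -0.31672886  0.7816725 ]
[397.84845411 305.43480258]
```

View pics/w2.png

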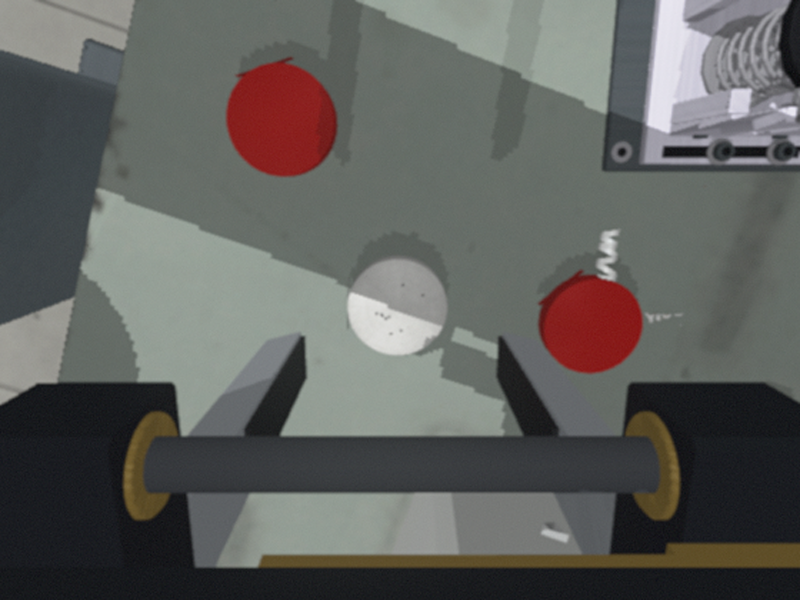

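Block A's top centre is at about (397,306) and matches the prediction within 1 mm. The red decoys are clear of the fingers, so I'll descend and grip its upper half.

send_rows:
  series: "0 0 0 -0.1 2.5 0.05 0.5;0 0 0 -0.1 5 0.05 0.5;0 0 0 -0.1 6.8 0.05 0.5;0 0 0 -0.1 7.43 0.05 0.5;0 0 0 -0.1 7.43 0.05 0.5;0 0 0 -0.1 7.43 0.05 -1;0 0 0 -0.1 7.43 0.05 -1;0 0 0 -0.1 7.43 0.05 -1;0 0 0 -0.1 7.43 0.05 -1;0 0 0 -0.1 7.43 0.05 -1"
  newtons: 45

```text
time_s: 3.53
ee_pos: [0.441, 0.077, 0.0062]
eef_rot: [-1.571, -0.002, 0.33]
force: [-1.1, -0.4, 6.5]
grip_width: 0.0477
```

send_rows:
  series: "0 0 0 0 0 0 -1;0 0 0 0 -0.5 0 -1;0 0 0 0 -2 0 -1;0 0 0 0 -5 0 -1;0 0 0 0 -8 0 -1;0 0 0 0 -11 0 -1;0 0 0 0 -12 0 -1;0 0 0 0 -12 0 -1;0 0 0 0 -12 0 -1;0 0 0 0 -12 0 -1"

```text
time_s: 4.37
ee_pos: [0.4396, 0.0768, 0.1237]
eef_rot: [-1.57, 0.002, 0.33]
force: [0.7, -0.2, -1.5]
grip_width: 0.0476
```

```bash
python3 -c "from h import *;snap('w3')
print(get_obs()['grip_width'])
cv2.imwrite('pics/s3.png',cv2.resize(camera('side')[60:330,130:490,::-1],(800,600),interpolation=cv2.INTER_CUBIC))"
```

```text
4.3667 [0.43961027 0.07682767 0.12371705] [-1.57019842  0.00243765  0.32969975] [ 0.71407677 -0.24211168 -1.48130241]
0.04716085640701333
```

View pics/w3.png

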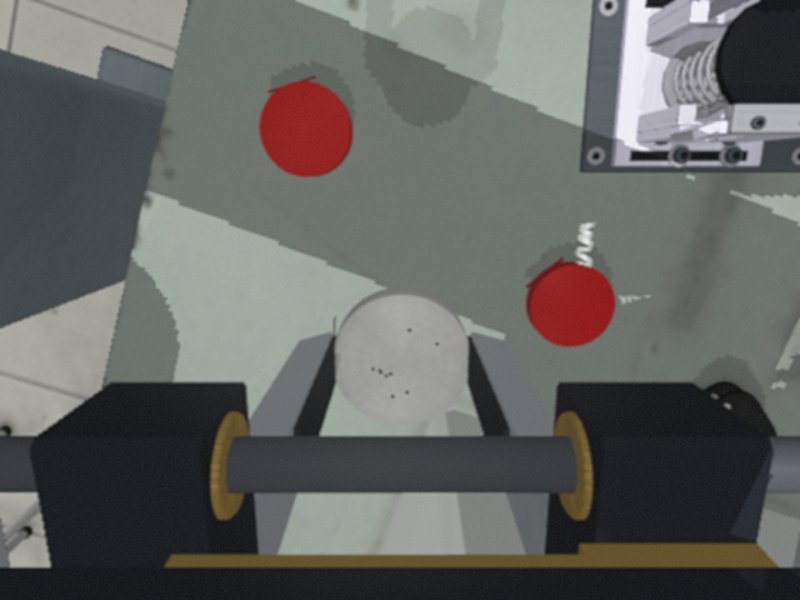

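Block A is held flat with its centre at about (402,358). I'll compute its offset in the tool frame and the cassette's centre line.

Run:
```python
from h import *
for v in (356,358,360): print("blk in tool x,z mm",totool("w3",w("w3",402,v,.1297)))
yaw=.331; ex=np.array([np.cos(yaw),np.sin(yaw)]); 
p1=w("w1",441,176,.078); p2=w("w1",440,257,.078); m=(p1+p2)/2
print("pins mid",m, np.linalg.norm(p1-p2), "pin yaw",np.arctan2(-(p1-p2)[0],(p1-p2)[1]))
home=m-20.5e-3*ex; lips=home-36.5e-3*ex; print("home",home,"touch",lips,"start",lips-.012*ex)
d=np.load("w3.npz")["p"]; D=lips-.012*ex-d[:2]; print("tool shift x,z mm", D@ex*1e3, D@np.array([-ex[1],ex[0]])*1e3)
```

```text
blk in tool x,z mm [0.45789215 1.62088614]
blk in tool x,z mm [0.45762414 0.86838885]
blk in tool x,z mm [0.45735563 0.11447804]
pins mid [0.57115937 0.24057114] 0.04078059122025872 pin yaw 0.3292201105439523
home [0.55177216 0.23390887] touch [0.51725346 0.22204678] start [0.50590484 0.21814691]
tool shift x,z mm 108.6231471576494 112.10312183039142
```

send_rows:
  series: "0 -0.02 0 1.5 0 1.5 -1;0 -0.02 0 4 0 4 -1;0 -0.02 0 6.5 0 6.5 -1;0 -0.02 0 9 0 9 -1;0 -0.02 0 10.5 0 10.8 -1;0 -0.02 0 10.9 0.5 11.1 -1;0 -0.02 0 10.9 2 11.1 -1;0 -0.02 0 10.9 3 11.1 -1;0 -0.02 0 10.9 3.7 11.1 -1;0 -0.02 0 10.9 3.7 11.1 -1"

```text
time_s: 5.3
ee_pos: [0.5066, 0.2164, 0.0862]
eef_rot: [-1.571, 0.004, 0.331]
force: [-0.4, 0.8, -2.5]
grip_width: 0.0475
```

```bash
python3 -c "from h import *;snap('w4')"
```

```text
5.3 [0.50660657 0.21636191 0.08624643] [-1.57088086  0.00351395  0.33091527] [-0.36558387  0.80939077 -2.5471124 ]
```

View pics/w4.png

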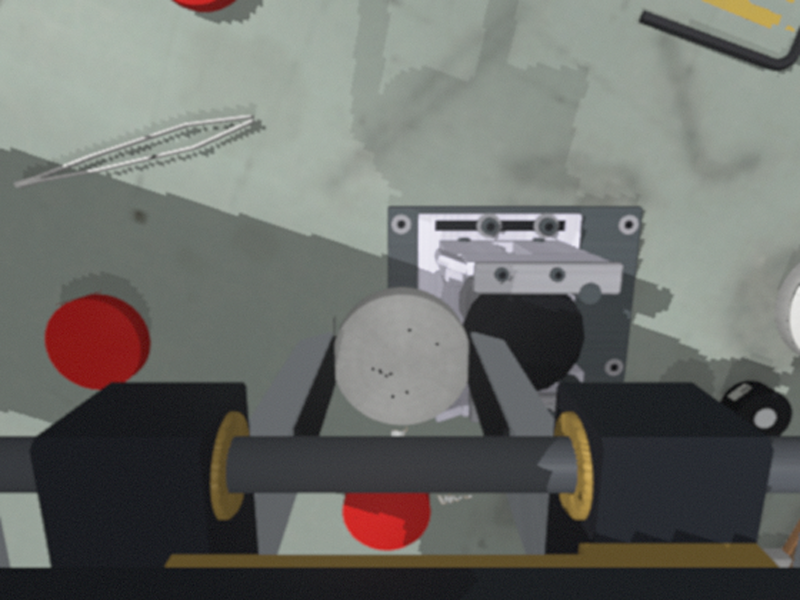

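The block at (402,358) sits in front of the lips. The far lip's front edge is at x≈474, its inner edge at y≈293, and the pin is at (590,293).

Run:
```python
from h import *
T=lambda u,v,z: totool("w4",w("w4",u,v,z))
print("block",T(402,358.5,.092),"left",T(335,358,.092),"right",T(468,358,.092),"top",T(402,293,.092),"bot",T(402,424,.092))
print("lip front/inner",T(474,293,.083), "lip inner far",T(620,293,.083),"pin",T(590,293,.078))
print("screws",T(401,224,.006),T(628,225,.006),T(614,367,.006))
```

```text
block [0.46214694 0.5994101 ] left [-23.42919768   0.77664369] right [23.97609225  0.79927784] top [ 0.4706682  24.57779078] bot [  0.45308345 -24.90477881]
lip front/inner [26.63805578 22.4795039 ] lip inner far [79.65656743 22.48112855] pin [70.63710501 21.31469176]
screws [-0.16903622 40.0747272 ] [113.63168016  39.52838451] [113.71939395 -36.1271688 ]
```

send_rows:
  series: "0 0 0 0.1 0.02 0.03 -1;0 0 0 0.2 0.03 0.06 -1;0 0 0 0.3 0.03 0.1 -1;0 0 0 0.4 0.03 0.12 -1;0 0 0 0.5 0.03 0.12 -1;0 0 0 0.6 0.03 0.12 -1;0 0 0 0.7 0.03 0.12 -1;0 0 0 0.75 0.03 0.12 -1;0 0 0 0.75 0.03 0.12 -1;0 0 0 0.75 0.03 0.12 -1"

```text
time_s: 6.18
ee_pos: [0.5143, 0.2208, 0.088]
eef_rot: [-1.571, 0.0, 0.332]
force: [0.1, 0.7, -1.3]
grip_width: 0.0478
```

send_rows:
  series: "0 0 0 0.02 0 0 -1;0 0 0 0.04 0 0 -1;0 0 0 0.06 0 0 -1;0 0 0 0.08 0 0 -1;0 0 0 0.1 0 0 -1;0 0 0 0.12 0 0 -1;0 0 0 0.14 0 0 -1;0 0 0 0.16 0 0 -1;0 0 0 0.18 0 0 -1;0 0 0 0.2 0 0 -1"

```text
time_s: 7.02
ee_pos: [0.5162, 0.2215, 0.088]
eef_rot: [-1.571, 0.0, 0.332]
force: [-0.4, -1.0, -1.1]
grip_width: 0.0477
```

send_rows:
  series: "0 0 0 0 0.1 0 -1;0 0 0 0 0.18 0 -1;0 0 0 0 0.18 0 -1;0 0 0 0.02 0.18 0 -1;0 0 0 0.04 0.18 0 -1;0 0 0 0.06 0.18 0 -1;0 0 0 0.08 0.18 0 -1;0 0 0 0.1 0.18 0 -1;0 0 0 0.12 0.18 0 -1;0 0 0 0.14 0.18 0 -1"

```text
time_s: 7.85
ee_pos: [0.5172, 0.2219, 0.0861]
eef_rot: [-1.571, 0.001, 0.331]
force: [-3.3, 0.6, -1.8]
grip_width: 0.0478
```

send_rows:
  series: "0 0 0 0.01 0 0 -1;0 0 0 0.02 0 0 -1;0 0 0 0.03 0 0 -1;0 0 0 0.04 0 0 -1;0 0 0 0.05 0 0 -1;0 0 0 0.06 0 0 -1;0 0 0 0.07 0 0 -1;0 0 0 0.07 0 0 -1;0 0 0 0.07 0 0 -1;0 0 0 0.07 0 0 -1"

```text
time_s: 8.68
ee_pos: [0.5178, 0.2222, 0.0861]
eef_rot: [-1.571, 0.001, 0.332]
force: [-6.3, -0.1, -1.6]
grip_width: 0.0475
```

send_rows:
  series: "0 0 0 -0.2 0 0.03 -1;0 0 0 -0.45 0.1 0.03 -1;0 0 0 -0.45 0.3 0.03 -1;0 0 0 -0.45 0.5 0.03 -1;0 0 0 -0.45 0.7 0.03 -1;0 0 0 -0.45 0.9 0.03 -1;0 0 0 -0.45 1.1 0.03 -1;0 0 0 -0.45 1.25 0.03 -1;0 0 0 -0.45 1.4 0.03 -1;0 0 0 -0.45 1.5 0.03 -1"

```text
time_s: 9.52
ee_pos: [0.514, 0.221, 0.0713]
eef_rot: [-1.571, -0.0, 0.331]
force: [-1.3, -1.6, 5.2]
grip_width: 0.0475
```

send_rows:
  series: "0 0 0 0 0.05 0 -1;0 0 0 0 0.1 0 -1;0 0 0 0 0.15 0 -1;0 0 0 0 0.2 0 -1;0 0 0 0 0.25 0 -1;0 0 0 0 0.3 0 -1;0 0 0 0 0.35 0 -1;0 0 0 0 0.4 0 -1;0 0 0 0 0.4 0 -1;0 0 0 0 0.4 0 -1"

```text
time_s: 10.35
ee_pos: [0.514, 0.221, 0.0674]
eef_rot: [-1.571, -0.0, 0.331]
force: [-1.0, -1.9, 5.7]
grip_width: 0.0472
```

send_rows:
  series: "0 0 0 0 0.05 0 -1;0 0 0 0.05 0.05 0 -1;0 0 0 0.1 0.05 0 -1;0 0 0 0.15 0.05 0 -1;0 0 0 0.2 0.05 0 -1;0 0 0 0.3 0.05 0 -1;0 0 0 0.4 0.05 0 -1;0 0 0 0.5 0.05 0 -1;0 0 0 0.6 0.05 0 -1;0 0 0 0.7 0.05 0 -1"

```text
time_s: 11.18
ee_pos: [0.5204, 0.2233, 0.0669]
eef_rot: [-1.571, 0.0, 0.332]
force: [-3.1, -1.0, 5.1]
grip_width: 0.0471
```

send_rows:
  series: "0 0 0 0.1 0 0 -1;0 0 0 0.25 0 0 -1;0 0 0 0.4 0 0 -1;0 0 0 0.55 0 0 -1;0 0 0 0.7 0 0 -1;0 0 0 0.85 0 0 -1;0 0 0 1.0 0 0 -1;0 0 0 1.15 0 0 -1;0 0 0 1.3 0 0 -1;0 0 0 1.45 0 0 -1"

```text
time_s: 12.02
ee_pos: [0.5341, 0.228, 0.0668]
eef_rot: [-1.571, 0.0, 0.332]
force: [-3.6, -1.2, 6.1]
grip_width: 0.0474
```

send_rows:
  series: "0 0 0 0.15 0 0 -1;0 0 0 0.3 0 0 -1;0 0 0 0.45 0 0 -1;0 0 0 0.6 0 0 -1;0 0 0 0.75 0 0 -1;0 0 0 0.9 0 0 -1;0 0 0 1.05 0 0 -1;0 0 0 1.2 0 0 -1;0 0 0 1.35 0 0 -1;0 0 0 1.45 0 0 -1"

```text
time_s: 12.85
ee_pos: [0.5479, 0.2328, 0.0669]
eef_rot: [-1.571, 0.0, 0.332]
force: [-3.5, -1.1, 5.8]
grip_width: 0.0475
```

send_rows:
  series: "0 0 0 0.03 0 0 -1;0 0 0 0.06 0 0 -1;0 0 0 0.09 0 0 -1;0 0 0 0.12 0 0 -1;0 0 0 0.15 0 0 -1;0 0 0 0.18 0 0 -1;0 0 0 0.21 0 0 -1;0 0 0 0.24 0 0 -1;0 0 0 0.27 0 0 -1;0 0 0 0.3 0 0 -1"

```text
time_s: 13.68
ee_pos: [0.5506, 0.2337, 0.0668]
eef_rot: [-1.571, 0.0, 0.332]
force: [-3.0, -1.3, 5.0]
grip_width: 0.0478
```

send_rows:
  series: "0 0 0 0.02 0 0 -1;0 0 0 0.04 0 0 -1;0 0 0 0.06 0 0 -1;0 0 0 0.08 0 0 -1;0 0 0 0.1 0 0 -1;0 0 0 0.12 0 0 -1;0 0 0 0.14 0 0 -1;0 0 0 0.16 0 0 -1;0 0 0 0.18 0 0 -1;0 0 0 0.2 0 0 -1"

```text
time_s: 14.52
ee_pos: [0.5522, 0.2343, 0.0667]
eef_rot: [-1.571, 0.001, 0.332]
force: [-5.2, -1.6, 5.5]
grip_width: 0.0479
```

The pins are felt at +37 mm from the lip touch. To avoid a hard snap I'll ease the block up toward the lips before releasing it.

send_rows:
  series: "0 0 0 -0.05 0 0 -1;0 0 0 -0.1 0 0 -1;0 0 0 -0.1 -0.07 0 -1;0 0 0 -0.1 -0.14 0 -1;0 0 0 -0.1 -0.21 0 -1;0 0 0 -0.1 -0.28 0 -1;0 0 0 -0.1 -0.34 0 -1;0 0 0 -0.1 -0.4 0 -1;0 0 0 -0.1 -0.44 0 -1;0 0 0 -0.1 -0.44 0 -1"

```text
time_s: 15.35
ee_pos: [0.5515, 0.234, 0.0711]
eef_rot: [-1.571, 0.0, 0.332]
force: [-0.7, 2.2, 4.7]
grip_width: 0.0477
```

send_rows:
  series: "0 0 0 0 -0.02 0 -1;0 0 0 0 -0.04 0 -1;0 0 0 0 -0.06 0 -1;0 0 0 0 -0.08 0 -1;0 0 0 0 -0.1 0 -1;0 0 0 0 -0.12 0 -1;0 0 0 0 -0.14 0 -1;0 0 0 0 -0.14 0 -1;0 0 0 0 -0.14 0 -1;0 0 0 0 -0.14 0 -1"

```text
time_s: 16.18
ee_pos: [0.5515, 0.234, 0.0723]
eef_rot: [-1.571, 0.0, 0.332]
force: [-1.0, 2.3, -0.1]
grip_width: 0.0475
```

send_rows:
  series: "0 0 0 0 0 0 0.3;0 0 0 0 0 0 0.3;0 0 0 0 0 0 0.3;0 0 0 0 0 0 0.3;0 0 0 0 0 0 0.3;0 0 0 0 -0.5 0 0.3;0 0 0 0 -2 0 0.3;0 0 0 0 -4 0 0.3;0 0 0 0 -6 0 0.3;0 0 0 0 -7 0 0.3"

```text
time_s: 17.02
ee_pos: [0.5523, 0.2342, 0.1453]
eef_rot: [-1.571, -0.003, 0.332]
force: [0.1, -0.1, 1.2]
grip_width: 0.0611
```

```bash
python3 -c "from h import *;snap('w5')"
```

```text
17.0167 [0.55234449 0.23420309 0.14533483] [-1.57083669 -0.00301601  0.33150449] [ 0.09111103 -0.06152655  1.22001756]
```

View pics/w5.png

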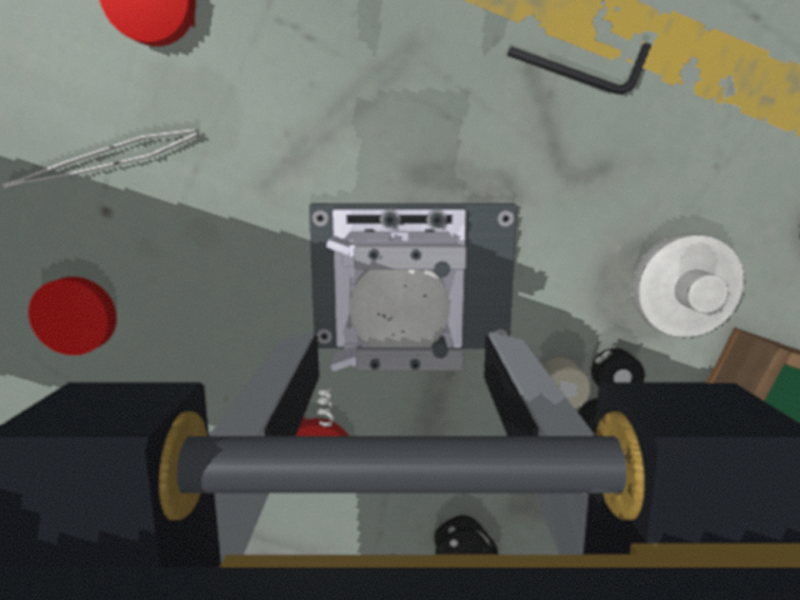

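send_rows:
  series: "0 0 0 -0.8 0 2.5 0.5;0 0 0 -1.6 0 6 0.5;0 0 0 -2.4 0 9.5 0.5;0 0 0 -3.2 0 13 0.5;0 0 0 -4 1.5 16.5 0.5;0 0 0 -4.6 3.5 19 0.5;0 0 0 -4.7 5.5 19.5 0.5;0 0 0 -4.7 6 19.5 0.5;0 0 0 -4.7 6 19.5 0.5;0 0 0 -4.7 6 19.5 0.5"

```text
time_s: 17.9
ee_pos: [0.4444, 0.4025, 0.0829]
eef_rot: [-1.571, 0.0, 0.331]
force: [-0.0, 0.2, 0.2]
grip_width: 0.0704
```

```bash
python3 -c "from h import *;snap('w6')"
```

```text
17.9 [0.44436279 0.40245594 0.0828631 ] [-1.57092698e+00  2.19429335e-05  3.30693741e-01] [-0.00442377  0.23648436  0.23330604]
```

View pics/w6.png

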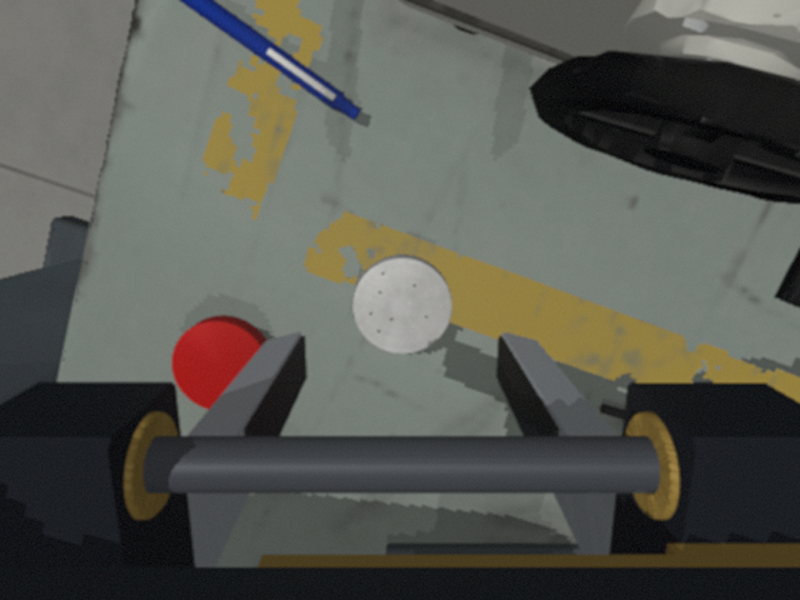

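Picture w5 shows block A under the lips, against the pins. In w6 block B is at about (402,306), the red decoy's edge is about 40 mm to its left, and the handwheel is farther off.

```bash
python3 -c "
from h import *
print(totool('w6',w('w6',402,305.5,.012)),totool('w2',w('w2',397.5,306,.012)))"
```

```text
[0.58119182 0.26383443] [-1.52712213  0.56302653]
```

send_rows:
  series: "0 0 0 0.05 2.5 0.03 0.5;0 0 0 0.05 5 0.03 0.5;0 0 0 0.05 7 0.03 0.5;0 0 0 0.05 7.65 0.03 0.5;0 0 0 0.05 7.65 0.03 0.5;0 0 0 0.05 7.65 0.03 -1;0 0 0 0.05 7.65 0.03 -1;0 0 0 0.05 7.65 0.03 -1;0 0 0 0.05 7.65 0.03 -1;0 0 0 0.05 7.65 0.03 -1"
  newtons: 50

```text
time_s: 18.78
ee_pos: [0.4446, 0.4038, 0.0073]
eef_rot: [-1.57, -0.002, 0.332]
force: [-1.2, -1.2, 6.9]
grip_width: 0.0476
```

send_rows:
  series: "0 0 0 0 0 0 -1;0 0 0 0 -0.5 0 -1;0 0 0 0 -2 0 -1;0 0 0 0 -5 0 -1;0 0 0 0 -8 0 -1;0 0 0 0 -11 0 -1;0 0 0 0 -12 0 -1;0 0 0 0 -12 0 -1;0 0 0 0 -12 0 -1;0 0 0 0 -12 0 -1"

```text
time_s: 19.62
ee_pos: [0.4434, 0.4029, 0.1239]
eef_rot: [-1.572, 0.003, 0.332]
force: [-1.1, -0.5, -1.5]
grip_width: 0.0476
```

send_rows:
  series: "0 0 0 0 0 -2 -1;0 0 0 0 0 -5.5 -1;0 0 0 0 0 -9 -1;0 0 0 0.1 0 -12.5 -1;0 0 0 0.2 0 -16 -1;0 0 0 0.3 0 -18.5 -1;0 0 0 0.3 0.5 -19.4 -1;0 0 0 0.3 2 -19.4 -1;0 0 0 0.3 3 -19.4 -1;0 0 0 0.3 3.7 -19.4 -1"

```text
time_s: 20.45
ee_pos: [0.509, 0.2212, 0.0865]
eef_rot: [-1.571, 0.003, 0.332]
force: [0.0, 0.9, -2.5]
grip_width: 0.0474
```

send_rows:
  series: "0 0 0 0 0 0 -1;0 0 0 0 0 0 -1;0 0 0 0 0 0 -1;0 0 0 0 0 0 -1;0 0 0 0 0 0 -1;0 0 0 0 0 0 -1;0 0 0 0 0 0 -1;0 0 0 0 0 0 -1;0 0 0 0 0 0 -1;0 0 0 0 0 0 -1"

```text
time_s: 21.28
ee_pos: [0.5101, 0.221, 0.0891]
eef_rot: [-1.571, -0.0, 0.332]
force: [-0.1, -0.1, -2.4]
grip_width: 0.0471
```

```bash
python3 -c "from h import *;snap('w7')"
```

```text
21.2833 [0.51010699 0.22104338 0.08906845] [-1.57078989e+00 -4.63898882e-05  3.31507962e-01] [-0.1276925  -0.06185197 -2.44215502]
```

View pics/w7.png

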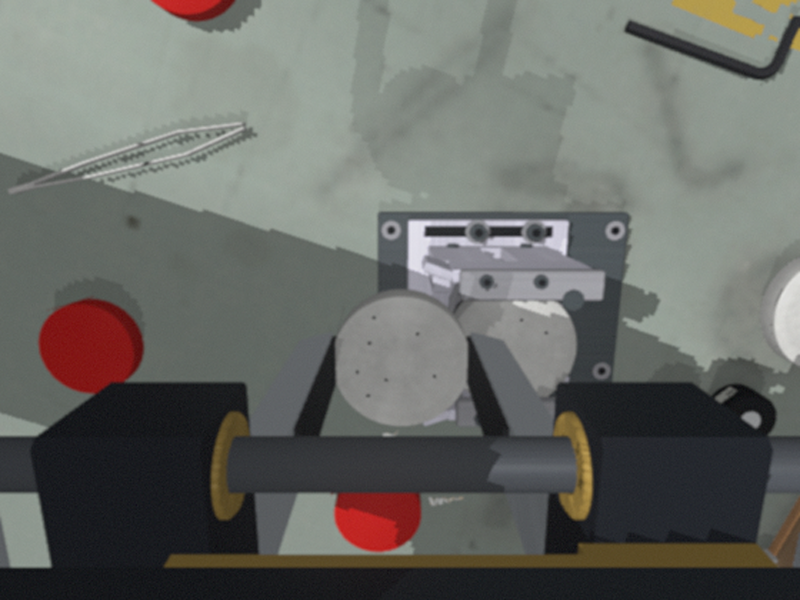

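Run:
```python
from h import *
T=lambda u,v,z: totool("w7",w("w7",u,v,z))
print("top/bot",T(402,295,.0945),T(402,426,.0945))
print("lip",T(460,300,.083),T(603,300,.083),"pin",T(572,299,.078))
print("screws",T(391,230,.006),T(615,231,.006),T(601,371,.006))
```

```text
top/bot [ 0.44929172 23.78872476] [  0.43159452 -25.87812718]
lip [21.96818854 19.13841177] [74.98037893 19.0957524 ] pin [65.17038736 18.25794725]
screws [-4.97357265 36.77632577] [109.02424083  36.1815428 ] [108.5837228  -39.68071944]
```

send_rows:
  series: "0 0 0 0.1 0 -0.03 -1;0 0 0 0.2 0.1 -0.06 -1;0 0 0 0.3 0.2 -0.08 -1;0 0 0 0.37 0.3 -0.08 -1;0 0 0 0.37 0.5 -0.08 -1;0 0 0 0.37 0.7 -0.08 -1;0 0 0 0.37 0.9 -0.08 -1;0 0 0 0.37 1.1 -0.08 -1;0 0 0 0.37 1.3 -0.08 -1;0 0 0 0.37 1.5 -0.08 -1"

```text
time_s: 22.17
ee_pos: [0.5141, 0.2216, 0.0743]
eef_rot: [-1.571, -0.001, 0.332]
force: [-1.3, -1.2, 6.7]
grip_width: 0.0474
```

send_rows:
  series: "0 0 0 0 0.1 0 -1;0 0 0 0 0.2 0 -1;0 0 0 0 0.3 0 -1;0 0 0 0 0.4 0 -1;0 0 0 0 0.5 0 -1;0 0 0 0 0.57 0 -1;0 0 0 0 0.62 0 -1;0 0 0 0 0.65 0 -1;0 0 0 0 0.65 0 -1;0 0 0 0 0.65 0 -1"

```text
time_s: 23.0
ee_pos: [0.5141, 0.2215, 0.068]
eef_rot: [-1.571, -0.001, 0.332]
force: [-1.4, -1.5, 6.8]
grip_width: 0.0474
```

```bash
python3 -c "
from h import *;snap('w8');print(get_obs()['moment'],get_obs()['force'])
im=camera('wrist')[160:400,180:500,::-1];im2=cv2.resize(im,(800,600),interpolation=cv2.INTER_CUBIC)
cv2.imwrite('pics/c8.png',im2)"
```

```text
23.0 [0.51410345 0.22154914 0.06795833] [-1.57084839e+00 -8.71315355e-04  3.31520624e-01] [-1.40934596 -1.4662831   6.79455277]
[-0.24455943  0.29348121 -0.08531783] [-1.60784853 -1.61058529  6.7360222 ]
```

View pics/c8.png

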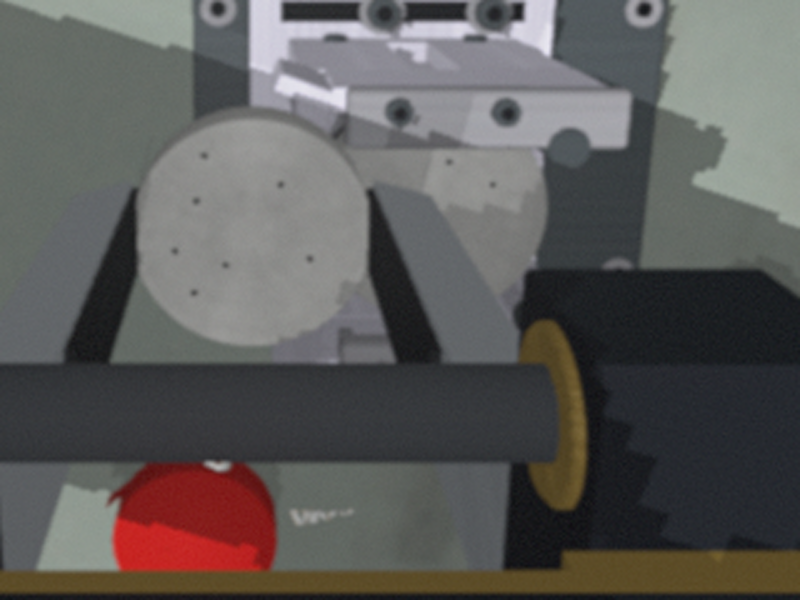

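The block sits unchanged in the grip: same size, flat, centred at (402,359) in full-frame pixels. I'll go a little deeper and creep forward, watching for a bump on the nibs.

send_rows:
  series: "0 0 0 0 0.03 0 -1;0 0 0 0.05 0.06 0 -1;0 0 0 0.1 0.06 0 -1;0 0 0 0.15 0.06 0 -1;0 0 0 0.2 0.06 0 -1;0 0 0 0.25 0.06 0 -1;0 0 0 0.3 0.06 0 -1;0 0 0 0.35 0.06 0 -1;0 0 0 0.4 0.06 0 -1;0 0 0 0.45 0.06 0 -1"

```text
time_s: 23.93
ee_pos: [0.5176, 0.2229, 0.067]
eef_rot: [-1.571, 0.001, 0.332]
force: [-7.6, -3.6, 9.0]
grip_width: 0.0474
```

send_rows:
  series: "0 0 0 0.01 0 0 -1;0 0 0 0.02 0 0 -1;0 0 0 0.03 0 0 -1;0 0 0 0.04 0 0 -1;0 0 0 0.05 0 0 -1;0 0 0 0.06 0 0 -1;0 0 0 0.07 0 0 -1;0 0 0 0.08 0 0 -1;0 0 0 0.09 0 0 -1;0 0 0 0.1 0 0 -1"

```text
time_s: 24.77
ee_pos: [0.5185, 0.2232, 0.067]
eef_rot: [-1.571, 0.001, 0.332]
force: [-6.6, -1.4, 8.1]
grip_width: 0.0476
```

send_rows:
  series: "0 0 0 0.03 0 0 -1;0 0 0 0.06 0 0 -1;0 0 0 0.09 0 0 -1;0 0 0 0.12 0 0 -1;0 0 0 0.15 0 0 -1;0 0 0 0.18 0 0 -1;0 0 0 0.21 0 0 -1;0 0 0 0.24 0 0 -1;0 0 0 0.27 0 0 -1;0 0 0 0.3 0 0 -1"

```text
time_s: 25.6
ee_pos: [0.5214, 0.2241, 0.067]
eef_rot: [-1.571, 0.001, 0.332]
force: [-6.9, -2.5, 8.2]
grip_width: 0.0473
```

send_rows:
  series: "0 0 0 0.1 0 0 -1;0 0 0 0.2 0 0 -1;0 0 0 0.3 0 0 -1;0 0 0 0.4 0 0 -1;0 0 0 0.5 0 0 -1;0 0 0 0.6 0 0 -1;0 0 0 0.7 0 0 -1;0 0 0 0.8 0 0 -1;0 0 0 0.9 0 0 -1;0 0 0 1.0 0 0 -1"

```text
time_s: 26.43
ee_pos: [0.5308, 0.2275, 0.0671]
eef_rot: [-1.571, 0.002, 0.332]
force: [-8.1, -2.2, 8.5]
grip_width: 0.0477
```

send_rows:
  series: "0 0 0 0.1 0 0 -1;0 0 0 0.2 0 0 -1;0 0 0 0.3 0 0 -1;0 0 0 0.4 0 0 -1;0 0 0 0.5 0 0 -1;0 0 0 0.6 0 0 -1;0 0 0 0.7 0 0 -1;0 0 0 0.8 0 0 -1;0 0 0 0.9 0 0 -1;0 0 0 1.0 0 0 -1"

```text
time_s: 27.27
ee_pos: [0.5402, 0.2307, 0.0671]
eef_rot: [-1.571, 0.002, 0.332]
force: [-7.6, -2.8, 8.3]
grip_width: 0.0476
```

send_rows:
  series: "0 0 0 0.08 0 0 -1;0 0 0 0.16 0 0 -1;0 0 0 0.24 0 0 -1;0 0 0 0.32 0 0 -1;0 0 0 0.4 0 0 -1;0 0 0 0.48 0 0 -1;0 0 0 0.56 0 0 -1;0 0 0 0.64 0 0 -1;0 0 0 0.72 0 0 -1;0 0 0 0.8 0 0 -1"

```text
time_s: 28.1
ee_pos: [0.5478, 0.2333, 0.0671]
eef_rot: [-1.571, 0.002, 0.332]
force: [-8.2, -2.2, 9.4]
grip_width: 0.047
```

send_rows:
  series: "0 0 0 0.03 0 0 -1;0 0 0 0.06 0 0 -1;0 0 0 0.09 0 0 -1;0 0 0 0.12 0 0 -1;0 0 0 0.15 0 0 -1;0 0 0 0.18 0 0 -1;0 0 0 0.21 0 0 -1;0 0 0 0.24 0 0 -1;0 0 0 0.27 0 0 -1;0 0 0 0.3 0 0 -1"

```text
time_s: 28.93
ee_pos: [0.5506, 0.2343, 0.0671]
eef_rot: [-1.571, 0.001, 0.332]
force: [-7.0, -1.8, 8.6]
grip_width: 0.0478
```

send_rows:
  series: "0 0 0 0.02 0 0 -1;0 0 0 0.04 0 0 -1;0 0 0 0.06 0 0 -1;0 0 0 0.08 0 0 -1;0 0 0 0.1 0 0 -1;0 0 0 0.12 0 0 -1;0 0 0 0.14 0 0 -1;0 0 0 0.16 0 0 -1;0 0 0 0.16 0 0 -1;0 0 0 0.16 0 0 -1"

```text
time_s: 29.77
ee_pos: [0.5517, 0.2347, 0.0669]
eef_rot: [-1.571, 0.003, 0.332]
force: [-10.0, -2.9, 9.4]
grip_width: 0.0475
```

Pin contact is felt at the same place as for block A: the sliding force rose from 7 to 10 N. Now I'll back off a little and ease the block up.

send_rows:
  series: "0 0 0 -0.05 0 0 -1;0 0 0 -0.1 0 0 -1;0 0 0 -0.1 -0.07 0 -1;0 0 0 -0.1 -0.14 0 -1;0 0 0 -0.1 -0.21 0 -1;0 0 0 -0.1 -0.28 0 -1;0 0 0 -0.1 -0.34 0 -1;0 0 0 -0.1 -0.4 0 -1;0 0 0 -0.1 -0.4 0 -1;0 0 0 -0.1 -0.4 0 -1"

```text
time_s: 30.6
ee_pos: [0.5516, 0.2346, 0.071]
eef_rot: [-1.571, 0.0, 0.332]
force: [-5.1, 0.0, 4.4]
grip_width: 0.0473
```

send_rows:
  series: "0 0 0 0 -0.02 0 -1;0 0 0 0 -0.04 0 -1;0 0 0 0 -0.06 0 -1;0 0 0 0 -0.08 0 -1;0 0 0 0 -0.1 0 -1;0 0 0 0 -0.12 0 -1;0 0 0 0 -0.14 0 -1;0 0 0 0 -0.14 0 -1;0 0 0 0 -0.14 0 -1;0 0 0 0 -0.14 0 -1"

```text
time_s: 31.43
ee_pos: [0.5516, 0.2346, 0.0722]
eef_rot: [-1.571, 0.0, 0.332]
force: [-5.2, 1.6, 3.8]
grip_width: 0.0474
```

send_rows:
  series: "0 0 0 -0.02 -0.02 0 -1;0 0 0 -0.04 -0.04 0 -1;0 0 0 -0.05 -0.06 0 -1;0 0 0 -0.05 -0.08 0 -1;0 0 0 -0.05 -0.08 0 -1;0 0 0 -0.05 -0.08 0 -1;0 0 0 -0.05 -0.08 0 -1;0 0 0 -0.05 -0.08 0 -1;0 0 0 -0.05 -0.08 0 -1;0 0 0 -0.05 -0.08 0 -1"

```text
time_s: 32.27
ee_pos: [0.5515, 0.2345, 0.0733]
eef_rot: [-1.571, -0.001, 0.331]
force: [-0.6, 3.9, 2.7]
grip_width: 0.0475
```

send_rows:
  series: "0 0 0 0 -0.02 0 -1;0 0 0 0 -0.04 0 -1;0 0 0 0 -0.06 0 -1;0 0 0 0 -0.08 0 -1;0 0 0 0 -0.08 0 -1;0 0 0 0 -0.08 0 -1;0 0 0 0 -0.08 0 -1;0 0 0 0 -0.08 0 -1;0 0 0 0 -0.08 0 -1;0 0 0 0 -0.08 0 -1"

```text
time_s: 33.1
ee_pos: [0.5514, 0.2345, 0.0734]
eef_rot: [-1.571, -0.0, 0.331]
force: [2.5, 6.0, -4.1]
grip_width: 0.0472
```

send_rows:
  series: "0 0 0 0 0.03 0 -1;0 0 0 0 0.05 0 -1;0 0 0 0 0.05 0 0.3;0 0 0 0 0.05 0 0.3;0 0 0 0 0.05 0 0.3;0 0 0 0 0.05 0 0.3;0 0 0 0 0.05 0 0.3;0 0 0 0 0 0 0.3;0 0 0 0 -1 0 0.3;0 0 0 0 -3 0 0.3"

```text
time_s: 33.93
ee_pos: [0.5503, 0.234, 0.1028]
eef_rot: [-1.571, 0.004, 0.331]
force: [-0.2, -0.0, -0.3]
grip_width: 0.061
```

send_rows:
  series: "0 0 0 0 -2 0 0.3;0 0 0 0 -4 0 0.3;0 0 0 0 -5 0 0.3;0 0 0 0 -5 0 0.3;0 0 0 0 -5 0 0.3;0 0 0 0 -5 0 0.3;0 0 0 0 -5 0 0.3;0 0 0 0 -5 0 0.3;0 0 0 0 -5 0 0.3;0 0 0 0 -5 0 0.3"

```text
time_s: 34.77
ee_pos: [0.5512, 0.2344, 0.1535]
eef_rot: [-1.571, 0.001, 0.331]
force: [-0.1, 0.9, -0.1]
grip_width: 0.0612
```

```bash
python3 -c "
from h import *;snap('w9')
T=lambda u,v,z: w('w9',u,v,z)
im=cv2.imread('pics/w9.png');cv2.imwrite('pics/c9.png',cv2.resize(im[150:400,250:583],(800,600),interpolation=cv2.INTER_CUBIC))"
```

```text
34.7667 [0.55119925 0.23435072 0.15351166] [-1.57080050e+00  5.90828743e-04  3.31478782e-01] [-0.13838577  0.86297995 -0.11179203]
```

View pics/c9.png

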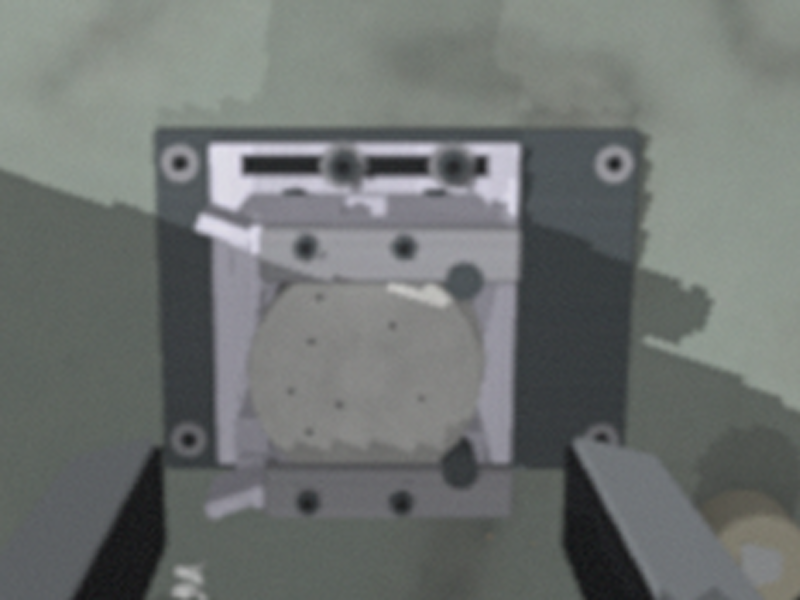

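Block B lies under both lips with its rear rim at the pins. Its front rim is at crop x≈250 and the lip edge at ≈262, as it should be when home. One numeric check, then I'll hand in.

Run:
```python
from h import *
f=lambda u,v,z:w('w9',250+u*333/800,150+v*250/600,z)
a,b=f(250,368,.078),f(484,368,.078); print("diam",np.linalg.norm(a-b)*1e3)
c=(a+b)/2; p=(f(465,280,.078)+f(461,463,.078))/2; ex=np.array([np.cos(.331),np.sin(.331)])
print("pins-centre x mm (20.5 expected)",(p-c)@ex*1e3)
s=np.mean([f(*q,.006) for q in [(179,163),(613,163),(601,438),(188,438)]],0)
print("centre in mag x:",(c-s)@ex*1e3)
print(hand_in())
```

```text
diam 49.7322103952451
pins-centre x mm (20.5 expected) 20.416201539495578
centre in mag x: -7.797181661392999
the job is handed in; nothing more can be done
None
```

I loaded both steel blocks into the magazine one after the other, with the second on top of the first, and handed the job in at about 35 s. `hand_in` gives no verdict, so the results below are from my own checks.

- **Cassette position:** it is clamped about 21 mm toward the mouth. I saw this with the wrist camera and confirmed it by touching the lips gently with the first block (about 6 N). I did not touch the lips with the second block; I used the position already found.
- **Insertion:** each block was pressed down in front of the lips, slid in until the pins were felt, eased up against the lips and released. Both met the pins at the same place, about 37 mm past the lip touch. The highest wrist force I read near the magazine was about 14 N, though I only had readings at the end of each move.
- **Last checks:** after release, the final close-up shows the top block under both lips:
  - Its apparent diameter at locked height is 49.7 mm (50 expected).
  - The distance from its centre to the pins is 20.4 mm (20.5 expected).
  - It sits at x ≈ -8 mm in the magazine frame.
  - The gripper was clear.
- **Did not fully agree:**
  - Gripper opening read 47.5 mm on the 50 mm blocks.
  - Pressing the second block down took about 2 N less than calculated.
  - The second block slid with about 7–8 N of resistance, against 3.5 N for the first.
- **Not checked:** the first block is hidden under the second, so I could not see its final position. I did not measure the small things round the work again afterwards; they looked undisturbed in the views that showed them.

I viewed 12 pictures, two over the budget of 10.

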